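# Load a cover into the trimming jig and hold the sprung frame down

### The arm

A 6-joint arm with a two-finger parallel gripper is mounted at the origin on a cart in front of the work surface, level with it; the furniture and walls round the work are solid. World frame = base frame: x ahead of the robot, y to its left, z up, the work surface at z = 0. Lengths are in m, angles in rad, forces in N, time in s.
With the tool pointing down it reaches from about 0.375 to 0.9 m from the base axis. Payload 3.1 kg.
Tool frame: the origin (TCP) lies between the finger pads, 19 mm behind the fingertips; this is the grasp point; z points along the fingers, y is the line along which they close (so a half turn about z gives the same grasp; the last joint's range is limited). The gripper opens to 85 mm and grips with 20 to 120 N. Pads are 22 mm wide; open, the fingers measure 114 mm over their backs; the gripper's body (76 mm by 85 mm) begins 54 mm behind the grasp point. The pads swing forward as they close: fully open they stand 13 mm farther back than shut.
Start: joints at [-1.286, 0.527, 1.433, -0, 1.181, -0.178], TCP at [0.279, -0.559, 0.25] pointing down, gripper open.
Joint ranges: [-3.08, 3.08], [-0.75, 2.2], [0.22, 2.44], [-1.43, 4.57], [0, 2.65], [-2.85, 2.85]. Speed limits (rad/s): [2.79, 2.79, 3.14, 3.14, 3.14, 3.14].

### API

Orientations are given as a unit quaternion [x, y, z, w].
In Python, from station import sense, eyes, job gives the robot as it stands.
- The arm moves only by the shell command python3 -m pendant 'ROWS' [FORCE]. ROWS is one flat JSON list of numbers that holds 1 to 20 rows one after another, with no inner brackets; each row has 5 numbers: dx, dy, dz in cm, then a turn about the tool's z in units of 0.25 rad, then the opening from 0.0 (shut) to 1.0 (fully open); each row is the pose to reach, as a shift and turn from the pose commanded when the command began, along the tool's axes at that moment; what a row does not reach only later rows make up. A row lasts 1/10 s, in which the tool goes at most 0.05 m and 0.15 rad, less where a joint would pass 70% of its speed; a pose out of reach is approached as far as the arm can. The fingers move at their own pace and stop on an object; FORCE is the grip in N (left out, the last holds). Time passes only in rows, so rows that do not move let the fingers close. It prints the time, the measured TCP pose, the force, the opening and the grip force at its end. Input that does not fit is refused with a message, and nothing moves.
- sense(): the state, without advancing time (a new reading comes with each control period).
- eyes.snapshot(name): name is "side" or "top" or "wrist"; returns a dict with "pixels" (400x640x3 uint8, red, green, blue), "range_z" (400x640 float32, m along the optical axis (not along the pixel's ray), 0 where there is no reading), "fov_y" (degrees; the focal length in pixels is half the picture's height over the tangent of half this angle, whatever the lens; pixels are square), "cx", "cy" (the principal point, pixels), "R" (3x3) and "t" (3): a world point X has camera coordinates R X + t; the wrist camera has in their place "hand_eye" (4x4, takes a point from camera to tool coordinates, whose origin is the TCP and whose axes are the flange's). Camera axes: x right, y down, z forward; pixel columns grow to the right and rows downward; lengths in m; the calibration is good to about 2 mm. A picture is of the moment at which its call begins: read the wrist's pose just before it.
- job.sign_off(): hands the job in; it is judged then, once.
The state is a dict: "t": time; "q": joint angles; "qd": joint speeds; "tau": joint torques, N m; "tcp_pos": TCP position; "tool_rot": TCP orientation; "force": force on the tool from outside, world axes, zero at the start; "ft_torque": the same for the moment, N m; "finger_gap": opening from 0.0 (shut) to 1.0 (fully open); "gripper_force": force on a finger pad.
Only numpy, scipy, OpenCV 4.12 (cv2) and the standard library are available. Lean on these libraries where they do the work, as an engineer would, in place of code of your own. Each camera call takes 0.05 s, during which the arm holds its last target. There are 200 camera calls.

### The job

Get the next cover ready for trimming: swing the jig's hold-down frame right back by its ball knob, set the single cover that lies by itself beside the jig fully down in the jig's nest with its tall face towards the knob side, and let go of it. Then swing the frame over by the knob and press it all the way down against the springs onto its two stop posts, and finish still holding the knob down there, because the frame lifts as soon as it is let go and somebody is about to trim the cover. Leave the other things on the table where they are.

Things in the scene. Friction and masses are not known exactly. Their poses are not given: they have to be found in the camera images.
- trim_jig: white trimming jig fixed on the table. Origin at table height; x points from the knob side (front) to the hinge side, y left, z up. Base plate x -58 to +87, y -92 to +108 mm, its top 18 mm up. Two round stop posts, 11 mm thick, 58 mm high, at (-32, +70) and (-32, -55) mm
- trim_jig_frame (a joint): angle of the hinged hold-down frame, rad: 0 down and level on the stop posts, pi/2 upright, 2.25 right back on its stop. Hinge friction 0.12 N m, weight up to 0.27 N m: it stays by itself from about 1.15 to 2.0, falls down below and back beyond. Starts at 1.25 to 1.55, where it and the shoe under its cross bar are in the way of a gripper over the nest; at 2.25 they are clear
- jig_knob (a point): centre of the black ball knob, 25 mm diameter, on a 6 mm rod at the free end of the frame, 153 mm from the hinge axis; 69 mm above the table when the frame is down. The frame's front bar begins 30 mm from this centre. Can be pinched from above, fingers closing along the jig's y; the ball turns between the pads as the frame swings
- jig_hinge (a point): middle of the hinge axis, which runs along the jig's y, 68 mm above the table. A 6 mm rod lies along it across the jig, 46 mm behind the rear face of a seated cover's block: open the fingers only about 5 to 10 mm each to let go of the cover there
- jig_nest (a point): centre of the nest's floor, 18 mm above the table (level with the top of the base plate), axes like the jig's. The nest is 62 mm along x by 77 mm along y, between locating strips that stand 7.5 mm above its floor
- shoe: black sprung pressure shoe, 30 x 66 mm, under the frame's cross bar, 51 mm from the hinge axis (its listed pose equals the jig's when the frame is down). It meets a seated cover at about 0.12 rad with 6 N; on the posts its springs are in by 6 mm and press with 20 N. That takes some 5 N down at the knob; let go, the frame rises to about 0.1 rad
- cover: brown moulded cover lying by itself right of the jig, 58 x 74 x 32 mm, 34 g; many like it farther right are left alone. Origin mid underside, z up. A 32 mm high block, x -11 to +29 mm, y +-37 mm, is grasped from above across its 40 mm; before it (x -29 to -11) a low step, 10 mm high. Seated, its x axis points oppopoint to the jig's x, block towards the knob
- cover_step (a point): middle of the top of the cover's low step, 20 mm from the cover's origin towards -x and 10 mm above its underside
- deburr_tool: deburring tool with a thin blue handle, about 21 x 164 x 14 mm, near the front edge of the table right of the jig; a bystander to be left alone, origin under its middle
- flush_cutter: small pliers-like cutter with red grips, 48 x 136 x 12 mm, beyond and to the right of the cover; a bystander to be left alone, origin under its middle
- snap_gauge: flat grey notched gauge block, 44 x 90 x 12 mm, near the front edge left of the jig; a bystander to be left alone, origin under its middle
- offcut_cup: light grey tapered cup, 67 mm wide, 54 mm high, behind the jig on the left; a bystander to be left alone, origin under its middle
- bench_brush: small brush with a wooden handle, 40 x 141 x 36 mm, behind the jig on the right; a bystander to be left alone, origin under its middle
- marker: marker pen, 13 x 131 x 14 mm, near the front edge in front of the cover; a bystander to be left alone, origin under its middle
Mind the look-alikes: they are no part of the job. Leave any turquoise look-alike of the cover alone.

How it is judged:
On the way, in this order (a step that is already met when the one before it is completed fails the run):
1. the frame is swung right back (value of joint trim_jig_frame above 1.95 rad), for 0.2 s.
2. the cover lies fully down in the nest, tall side towards the knob, let go, with the frame still back (horizontal distance between cover and jig_nest below 0.005 m and z of cover in the frame of jig_nest below 0.003 m and angle between the x axis of cover and the x axis of trim_jig, either way round below 0.08 rad and x of cover_step in the frame of jig_nest above 0.01 m and angle between cover's own z axis and vertical below 0.06 rad and contact force between the fingers and cover below 0.1 N and value of joint trim_jig_frame above 1.8 rad), for 0.2 s.
At the end, for the whole second after the job is handed in: Frame down within 0.035 rad (5 mm at the knob) and still, held by the fingers with the tool point within 45 mm of the knob centre; shoe presses the cover with over 10 N; cover in the nest: centre within 5 mm, height 3 mm, tilt 0.06, square within 0.08 rad, tall side towards the knob (horizontal distance between cover and jig_nest below 0.005 m and z of cover in the frame of jig_nest below 0.003 m and angle between the x axis of cover and the x axis of trim_jig, either way round below 0.08 rad and x of cover_step in the frame of jig_nest above 0.01 m and angle between cover's own z axis and vertical below 0.06 rad and value of joint trim_jig_frame below 0.035 rad and velocity of joint trim_jig_frame between -0.05 and 0.05 rad/s and contact force between shoe and cover above 10 N and contact force between the fingers and trim_jig above 2 N and distance between the grasp point and jig_knob below 0.045 m); the arm keeps its last pose, push and grip.
It fails at once if one of the bystanders is moved more than 25 mm (distance of any of deburr_tool, flush_cutter, snap_gauge, offcut_cup, bench_brush, marker from where it was at the start of the episode above 0.025 m).
It also fails if it takes over 61 s, if anything falls off the work surface, if the arm or the gripper's body presses on something with over 40 N, if the wrist force passes 120 N, or if a joint passes its speed limit or range.

## Working session

There is one attempt and no reset: what is moved stays moved. The work goes in short steps, Python scripts to look and compute and a shell command to move; the robot and the scene stay as the last step left them, time stands still between calls to the robot, and variables do not carry over. Pictures are saved under pics/ and viewed, at most 12 in all, crops included, and the job is handed in when it is done.

```bash
ls; mkdir -p pics
cat > h.py <<'E'
import numpy as np, cv2
from station import sense, eyes, job
from scipy.spatial.transform import Rotation as Ro
def cam(s):
    h,w=s["pixels"].shape[:2]; f=h/2/np.tan(np.radians(s["fov_y"])/2)
    if "R" in s: R=np.array(s["R"]); t=np.array(s["t"]); return f,R.T,-R.T@t
    st=s["st"]; T=np.array(s["hand_eye"]); Rt=Ro.from_quat(st["tool_rot"]).as_matrix()
    return f,Rt@T[:3,:3],Rt@T[:3,3]+np.array(st["tcp_pos"])
def snap(n):
    st=sense(); s=eyes.snapshot(n); s["st"]=st; return s
def ray(s,u,v):
    f,R,o=cam(s); d=R@np.array([(u-s["cx"])/f,(v-s["cy"])/f,1.]); return o,d
def onplane(s,u,v,z):
    o,d=ray(s,u,v); return o+d*(z-o[2])/d[2]
def pts(s):
    f,R,o=cam(s); h,w=s["range_z"].shape; u,v=np.meshgrid(np.arange(w),np.arange(h)); Z=s["range_z"]
    P=np.stack([(u-s["cx"])/f*Z,(v-s["cy"])/f*Z,Z],-1)@R.T+o; P[Z==0]=np.nan; return P
def save(s,n): cv2.imwrite("pics/"+n,s["pixels"][:,:,::-1])
E
python3 - <<'E'
from h import *
import pickle
a=snap("top");b=snap("side")
pickle.dump((a,b),open("ab.pkl","wb"))
save(a,"top.png");save(b,"side.png")
st=sense();print(st)
for s in(a,b):print(cam(s),s["cx"],s["cy"])
E
```

```text
pics
{'t': 0.1, 'q': array([-1.28650949e+00,  5.28377161e-01,  1.43376735e+00,  1.76378972e-05,
        1.18140434e+00, -1.78513320e-01]), 'qd': array([-4.24160005e-04, -1.09384360e-03, -2.96141535e-03,  1.07861886e-03,
       -5.73917993e-04, -7.84043916e-06]), 'tau': array([-5.96825448e-04, -4.43304563e+01, -1.78585839e+01, -2.52032996e-04,
        3.86376661e-03, -1.27629704e-06]), 'tcp_pos': array([ 0.27888568, -0.5586535 ,  0.24913117]), 'tool_rot': array([ 9.73346559e-01,  2.29337132e-01, -4.35602377e-05, -9.77161517e-04]), 'force': array([-0.22073921,  0.43303154,  0.39597894]), 'ft_torque': array([-0.0421121 , -0.04454454,  0.00410497]), 'gripper_force': 0.0, 'finger_gap': 0.9997837287731693}
(np.float64(513.0937732502823), array([[ 0.00292085, -0.99298812,  0.11817809],
       [-0.99990778, -0.00133275,  0.01351499],
       [-0.01326272, -0.11820667, -0.99290044]]), array([ 0.40266433, -0.16582027,  1.16819905])) 320.3391222216391 204.26543995635765
(np.float64(398.66032488838846), array([[-0.99858836, -0.0437611 ,  0.03010406],
       [-0.05199087,  0.68926782, -0.72263879],
       [ 0.01087371, -0.72318382, -0.69057   ]]), array([0.52700409, 0.53794442, 0.73793194])) 329.00796450452776 193.88069066228428
```

View pics/top.png

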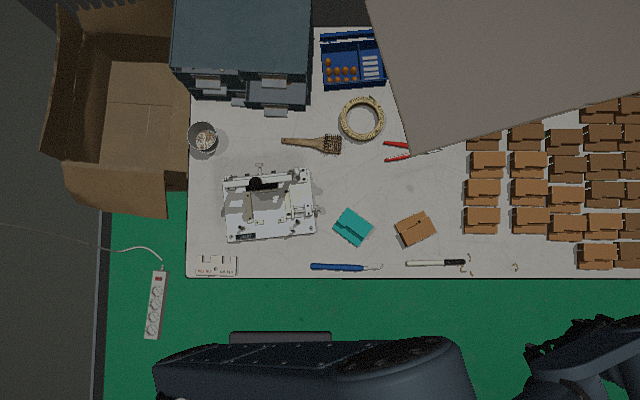

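View pics/side.png

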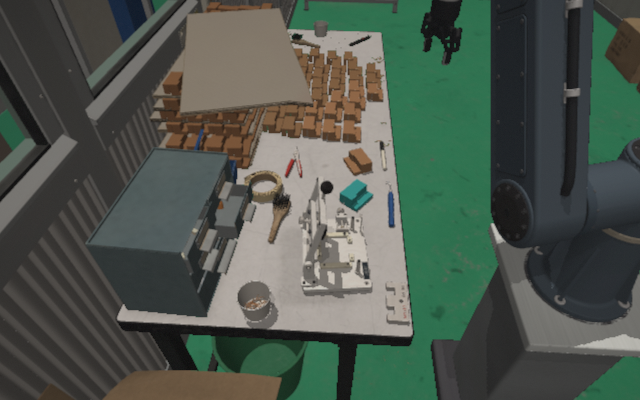

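Candidates for the cover: the lone brown one at top (415,228), the turquoise look-alike at (352,227), and the brown array from (482,220) to the right. I choose the lone brown one at (415,228). The jig is at about (268,205), and its knob at about (257,184).

Run:
```python
from h import *
import pickle
a,b=pickle.load(open("ab.pkl","rb"))
c=a["pixels"][150:285,190:450]; cv2.imwrite("pics/crop1.png",cv2.resize(c,None,fx=3,fy=3,interpolation=cv2.INTER_CUBIC)[:,:,::-1])
P=pts(a); hsv=cv2.cvtColor(a["pixels"],cv2.COLOR_RGB2HSV)
print("table z",np.nanmedian(P[250:260,250:300,2]))
# cover
m=((hsv[...,0]>5)&(hsv[...,0]<20)&(hsv[...,1]>90)).astype(np.uint8); m[:,:380]=0;m[:,445:]=0;m[:200]=0;m[255:]=0
n,l,st,ce=cv2.connectedComponentsWithStats(m); i=1+st[1:,4].argmax(); q=P[l==i]; print("cover",st[i],"zmax",np.nanpercentile(q[:,2],[5,50,95]))
for nm,lo,hi in(("block",.026,.04),("step",.005,.014)):
    k=(q[:,2]>lo)&(q[:,2]<hi); r=cv2.minAreaRect((q[k,:2]*1000).astype(np.float32)); print(nm,k.sum(),r,np.median(q[k],0))
# jig base plate
reg=np.zeros(P.shape[:2],bool);reg[160:250,212:325]=1
k=reg&(P[...,2]>.012)&(P[...,2]<.024)
r=cv2.minAreaRect((P[k][:,:2]*1000).astype(np.float32)); print("base",k.sum(),r,cv2.boxPoints(r))
# knob
g=a["pixels"].max(2)<60; k=reg&g&(P[...,2]>.1);print("knob dark",k.sum(),np.nanmedian(P[k],0),np.nanmax(P[k][:,2]))
Pb=pts(b); kb=(b["pixels"].max(2)<50); kb[:170]=0;kb[200:]=0;kb[:,:318]=0;kb[:,338:]=0
print("side knob",kb.sum(),np.argwhere(kb).mean(0),np.nanmedian(Pb[kb],0))
```

```text
table z -0.001057944487728557
cover [395 211  41  35 847] zmax [0.00657028 0.02934696 0.03416023]
block 518 ((478.7100524902344, -365.5716857910156), (38.400123596191406, 72.6346435546875), 26.56910514831543) [ 0.4766904  -0.36876185  0.03113677]
step 285 ((488.603271484375, -360.7704772949219), (51.927608489990234, 73.08815002441406), 27.8319091796875) [ 0.50047201 -0.35073106  0.00942385]
base 4087 ((539.1859130859375, -32.015724182128906), (148.89393615722656, 200.3790283203125), 6.2436394691467285) [[ 454.2843    59.48292]
 [ 476.07678 -139.70755]
 [ 624.0875  -123.51437]
 [ 602.29504   75.6761 ]]
knob dark 307 [ 0.56039307 -0.03369023  0.13023265] 0.22941218384886508
side knob 109 [187.23853211 326.28440367] [ 0.55602002 -0.02091115  0.22065975]
```

View pics/crop1.png

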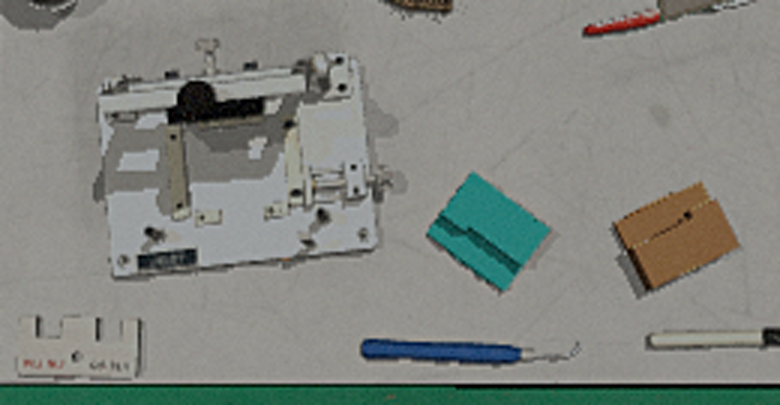

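The crop confirms the choice: the lone brown cover has its block at the lower left and its step towards the upper right. The turquoise one at crop (490,232) is left alone. The knob is at crop (197,98).

```bash
cat >> h.py <<'E'
def tri(*rs):
    A=0;B=0
    for o,d in rs:
        d=d/np.linalg.norm(d); M=np.eye(3)-np.outer(d,d); A=A+M; B=B+M@o
    x=np.linalg.solve(A,B); return x,[np.linalg.norm(np.cross(x-o,d/np.linalg.norm(d))) for o,d in rs]
def rel(p,yaw=None):
    "shift in tool axes to world p, and turn that brings tool x yaw to yaw"
    st=sense(); R=Ro.from_quat(st["tool_rot"]).as_matrix(); d=R.T@(np.array(p)-st["tcp_pos"])
    y0=np.arctan2(R[1,0],R[0,0]); t=0 if yaw is None else -((yaw-y0+np.pi)%(2*np.pi)-np.pi)
    print("rel",d.round(4),"turn",round(t,3),"yaw0",round(y0,3),"q6",st["q"][5].round(2)); return d,t
E
python3 - <<'E'
from h import *
import pickle
a,b=pickle.load(open("ab.pkl","rb"))
P=pts(a);g=(a["pixels"].max(2)<60)&(P[...,2]>.195); g[:160]=0;g[250:]=0;g[:,:220]=0;g[:,320:]=0
va,ua=np.argwhere(g).mean(0);Pb=pts(b);kb=(b["pixels"].max(2)<50); kb[:170]=0;kb[200:]=0;kb[:,:312]=0;kb[:,340:]=0
n,l,s_,c=cv2.connectedComponentsWithStats(kb.astype(np.uint8));i=1+s_[1:,4].argmax();ub,vb=c[i]
print(g.sum(),ua,va,s_[i],ub,vb)
K,e=tri(ray(a,ua,va),ray(b,ub,vb));print(K,e)
J=Ro.from_euler('z',6.24,degrees=True).as_matrix();print("jig coords",J.T@(K-[.5256,-.0415,0]))
rel([K[0],K[1],.36],.109)
E
```

```text
137 255.07299270072994 183.05839416058393 [321 182  12  12 109] 326.2844036697248 187.23853211009174
[ 0.55629553 -0.02951729  0.21317718] [np.float64(0.0001738465239334438), np.float64(0.0001738465239334788)]
jig coords [0.03181611 0.00857531 0.21317718]
rel [ 0.4845 -0.3498 -0.11  ] turn 0.354 yaw0 0.463 q6 -0.18
```

Units first: shifts go in cm and turns go in units of 0.25 rad. So -0.11 m is -11, 0.4845 m is 48.45, 0.354 rad is 1.416.

```bash
python3 -m pendant '[0, 0, -5, 0, 1, 0, 0, -10, 0, 1, 4, -3, -11, 0.2, 1, 8, -6, -11, 0.4, 1, 12, -8.5, -11, 0.6, 1, 16, -11.5, -11, 0.8, 1, 20, -14.5, -11, 1, 1, 24, -17, -11, 1.2, 1, 28, -20, -11, 1.416, 1, 32, -23, -11, 1.416, 1, 36, -26, -11, 1.416, 1, 40, -29, -11, 1.416, 1, 44, -32, -11, 1.416, 1, 47, -34, -11, 1.416, 1, 48.45, -35, -11, 1.416, 1, 48.45, -35, -11, 1.416, 1, 48.45, -35, -11, 1.416, 1]'
python3 - <<'E'
from h import *
import pickle
s=snap("wrist");pickle.dump(s,open("w1.pkl","wb"));save(s,"w1.png");print(s["hand_eye"],s["fov_y"])
rel([.5563,-.0295,.213],.109)
E
```

```text
t: 1.8
tcp_pos: [0.5559, -0.0296, 0.3595]
tool_rot: [0.998, 0.055, -0.001, 0.0]
force: [-0.6, -0.4, -0.3]
finger_gap: 1.0
gripper_force: 0.0
[[-2.64921148e-05 -9.52934056e-01 -3.03177645e-01  7.71948268e-02]
 [ 1.00000000e+00 -2.20477176e-05 -1.80821177e-05 -2.79586126e-04]
 [ 1.05466906e-05 -3.03177646e-01  9.52934056e-01 -1.23199155e-01]
 [ 0.00000000e+00  0.00000000e+00  0.00000000e+00  1.00000000e+00]] 70.20372095941049
rel [ 0.0008 -0.0007  0.1466] turn -0.0 yaw0 0.109 q6 1.21
```

View pics/w1.png

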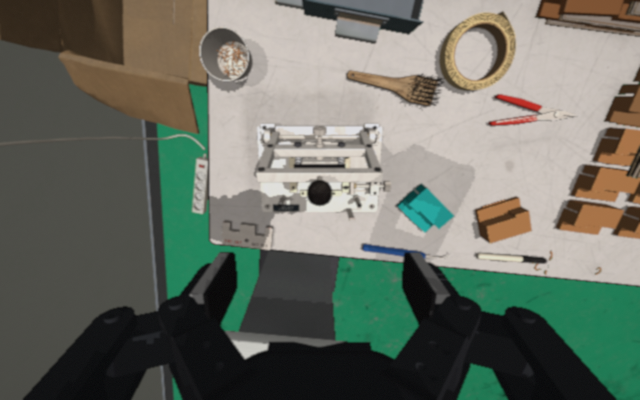

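The wrist view shows the knob centred at (319,192), and the jig square to the tool.

Run:
```python
from h import *
import pickle
s=pickle.load(open("w1.pkl","rb"));P=pts(s)
g=(s["pixels"].max(2)<45); g[:170]=0;g[215:]=0;g[:,:303]=0;g[:,336:]=0
n,l,q,c=cv2.connectedComponentsWithStats(g.astype(np.uint8));i=1+q[1:,4].argmax();print(q[i],c[i])
print("top",np.nanpercentile(P[l==i][:,2],95)); print("pt",[onplane(s,*c[i],z) for z in(.211,.214,.217)])
J=Ro.from_euler('z',6.24,degrees=True).as_matrix()
# front bar/hinge: white points with height, in jig coords
Q=(P-[.5256,-.0415,0])@J
reg=np.zeros(g.shape,bool);reg[115:215,250:395]=1
for lo in(.03,.05,.06,.07,.09,.11,.13,.15,.17,.19):
    k=reg&(Q[...,2]>lo)&(Q[...,2]<lo+.01)&(abs(Q[...,1]-.008)<.08)
    if k.sum():print(lo,k.sum(),np.percentile(Q[k],[5,50,95],axis=0).round(4)[:,:2].tolist())
```

```text
[309 181  21  23 402] [319.03482587 192.31094527]
top 0.2276393242831128
pt [array([ 0.55485388, -0.02932928,  0.211     ]), array([ 0.55571483, -0.02923548,  0.214     ]), array([ 0.55657579, -0.02914168,  0.217     ])]
0.03 141 [[-0.0522, -0.0692], [-0.0119, -0.0469], [-0.0035, 0.0687]]
0.05 55 [[-0.0523, -0.0617], [-0.0312, 0.0678], [0.0827, 0.0815]]
0.06 280 [[-0.0323, -0.0617], [0.0728, 0.0019], [0.0811, 0.0782]]
0.07 305 [[0.0662, -0.0681], [0.0729, 0.0133], [0.0787, 0.0848]]
0.09 61 [[0.0478, -0.0574], [0.0703, -0.0153], [0.0722, 0.0739]]
0.11 415 [[0.0436, -0.0458], [0.0635, 0.0103], [0.0695, 0.0637]]
0.13 138 [[0.05, -0.056], [0.0603, 0.0084], [0.0853, 0.0738]]
0.15 88 [[0.0472, -0.0573], [0.0535, -0.0488], [0.0556, 0.0744]]
0.17 257 [[0.047, -0.0506], [0.0478, 0.0122], [0.0493, 0.0687]]
0.19 11 [[0.0392, 0.0063], [0.0401, 0.0079], [0.0412, 0.01]]
```

```bash
python3 -m pendant '[0, 0, 4, 0, 1, 0, 0, 8, 0, 0.7, 0, 0, 11.5, 0, 0.6, 0, 0, 13.5, 0, 0.6, 0, 0, 14.5, 0, 0.6, 0, 0, 14.5, 0, 0.6, 0, 0, 14.5, 0, 0, 0, 0, 14.5, 0, 0, 0, 0, 14.5, 0, 0, 0, 0, 14.5, 0, 0, 0, 0, 14.5, 0, 0]' 40; python3 -c "
from h import *
s=sense();print(s['finger_gap'],s['gripper_force'],s['tcp_pos'])"
```

```text
t: 2.95
tcp_pos: [0.5568, -0.0296, 0.2166]
tool_rot: [0.999, 0.055, 0.001, 0.0]
force: [-0.8, 1.6, 6.8]
finger_gap: 0.269
gripper_force: 39.3
0.26944290065313625 39.27852752065519 [ 0.55676167 -0.02956428  0.21659327]
```

In the tool's units: 0.005 m is 0.5, 0.003 m is 0.3.

```bash
python3 -m pendant '[0, 0, 0, 0, 0.45, 0, 0, 0.3, 0, 0.45, 0, 0, 0.5, 0, 0.45, 0, 0, 0.5, 0, 0.45, 0, 0, 0.5, 0, 0, 0, 0, 0.5, 0, 0, 0, 0, 0.5, 0, 0, 0, 0, 0.5, 0, 0]' 40
```

```text
t: 3.75
tcp_pos: [0.5561, -0.0296, 0.2098]
tool_rot: [0.999, 0.054, -0.0, -0.0]
force: [-1.1, 0.7, -1.0]
finger_gap: 0.265
gripper_force: 39.1
```

```bash
python3 -m pendant '[0.8, 0, -0.2, 0, 0, 2, 0, -0.4, 0, 0, 3.16, 0, -0.56, 0, 0, 4.7, 0, -0.6, 0, 0, 6.21, 0, -0.47, 0, 0, 7.7, 0, -0.2, 0, 0, 9.19, 0, 0.22, 0, 0, 10.6, 0, 0.8, 0, 0, 11.96, 0, 1.49, 0, 0, 12.8, 0, 2, 0, 0, 13.24, 0, 2.33, 0, 0, 13.24, 0, 2.33, 0, 0, 13.24, 0, 2.33, 0, 0]'
```

```text
t: 5.05
tcp_pos: [0.6874, -0.0152, 0.1864]
tool_rot: [0.999, 0.054, -0.001, -0.0]
force: [-1.4, 0.5, -4.1]
finger_gap: 0.265
gripper_force: 39.4
```

In the tool's units: -0.05 m is -5, 0.005 m is 0.5.

```bash
python3 -m pendant '[0.3, 0, 0.25, 0, 0, 0.5, 0, 0.4, 0, 0, 0.5, 0, 0.4, 0, 0.6, 0.5, 0, 0.4, 0, 0.6, 0.5, 0, 0.4, 0, 0.6, 0.5, 0, -1, 0, 0.6, 0.5, 0, -4, 0, 0.6, 0, 0, -8, 0, 0.8, -5, 0, -13, 0, 1, -10, 0, -17, 0, 1, -14, 0, -18, 0, 1, -16, 0, -18, 0, 1, -16, 0, -18, 0, 1, -16, 0, -18, 0, 1]'
python3 - <<'E'
from h import *
import pickle
s=snap("wrist");t=snap("top");b=snap("side");pickle.dump((s,t,b),open("w2.pkl","wb"))
P=pts(s); 
c=s["pixels"][60:320,150:490]; cv2.imwrite("pics/w2.png",cv2.resize(c,None,fx=2.3,fy=2.3,interpolation=cv2.INTER_CUBIC)[:,:,::-1])
print(sense()["tcp_pos"])
E
```

```text
t: 6.45
tcp_pos: [0.5289, -0.0329, 0.3689]
tool_rot: [0.999, 0.054, 0.002, 0.001]
force: [0.3, -0.1, 0.6]
finger_gap: 0.995
gripper_force: 0.0
[ 0.53002411 -0.03286287  0.36680921]
```

View pics/w2.png

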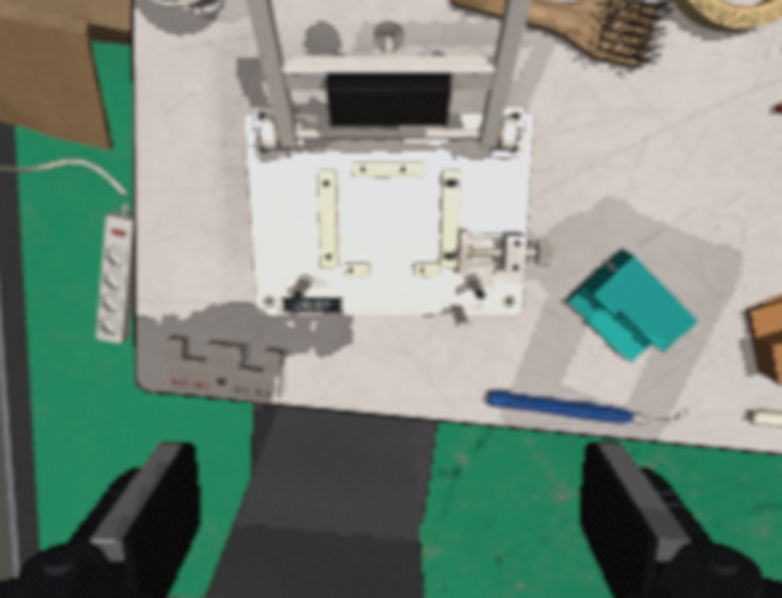

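The frame is right back. The cream locating strips show clearly in the crop: left about x 328, right about 451, rear about y 170, front pads about y 269. I'll take one lower look for accuracy.

In the tool's units: 0.14 m is 14, 0.04 m is 4.

```bash
python3 -m pendant '[-1, 0, 4, 0, 1, -2, 0, 8, 0, 1, -2, 0, 12, 0, 1, -2, 0, 14, 0, 1, -2, 0, 14, 0, 1, -2, 0, 14, 0, 1, -2, 0, 14, 0, 1]'
python3 - <<'E'
from h import *
import pickle
s=snap("wrist");pickle.dump(s,open("w3.pkl","wb"));save(s,"w3.png")
hsv=cv2.cvtColor(s["pixels"],cv2.COLOR_RGB2HSV); P=pts(s)
J=Ro.from_euler('z',6.24,degrees=True).as_matrix(); Q=(P-[.5256,-.0415,0])@J
m=((hsv[...,0]>20)&(hsv[...,0]<40)&(hsv[...,1]>20)&(hsv[...,2]>120)&(Q[...,2]>.012)&(Q[...,2]<.034)&(abs(Q[...,0])<.09)&(abs(Q[...,1])<.1)).astype(np.uint8)
n,l,q,c=cv2.connectedComponentsWithStats(m)
for i in range(1,n):
    if q[i,4]<40: continue
    uv=np.argwhere(l==i)[:,::-1]; W=np.array([onplane(s,u,v,.0255) for u,v in uv]); w=(W-[.5256,-.0415,0])@J
    r=cv2.minAreaRect((w[:,:2]*1000).astype(np.float32))
    print(q[i],"med z",np.nanmedian(Q[l==i][:,2]).round(4),"x",np.percentile(w[:,0]*1e3,[2,98]).round(1),"y",np.percentile(w[:,1]*1e3,[2,98]).round(1),np.round(r[1],1),round(r[2],2))
E
```

```text
t: 7.3
tcp_pos: [0.5107, -0.0352, 0.2278]
tool_rot: [0.999, 0.055, 0.001, 0.0]
force: [0.8, 1.2, 0.1]
finger_gap: 1.002
gripper_force: 0.0
[296 121  46  10 347] med z 0.0249 x [43.2 51.9] y [-15.1  32.5] [ 9.7 50. ] 0.01
[274 126  14  61 672] med z 0.0247 x [-20.9  45.4] y [45.7 58.3] [13.4 68.7] 89.92
[350 126  14  56 545] med z 0.0247 x [-11.3  45.5] y [-40.9 -28.5] [62.6 13.6] 0.0
[291 183  16   9 136] med z 0.0247 x [-28.3 -18.5] y [23.5 41.2] [17.9  9.8] 89.99
```

View pics/w3.png

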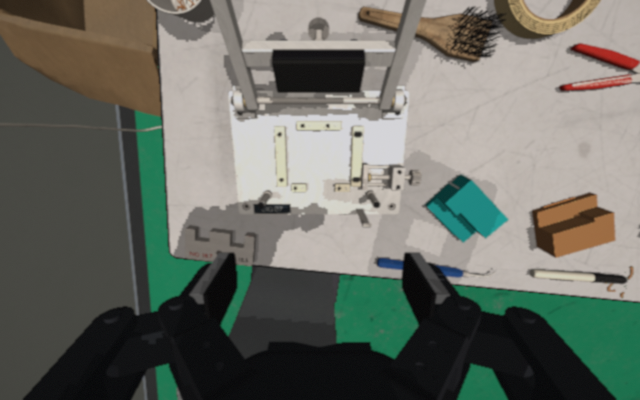

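Wrist view: nest strips at (280,156), (357,154), (319,126) and front pads at (299,187), (342,187); yaw of 6.24° confirmed. I'll cross-check the nest centre with the top camera and measure the cover's block.

Run:
```python
from h import *
import pickle
J=Ro.from_euler('z',6.24,degrees=True).as_matrix();O=np.array([.5256,-.0415,0])
w2,t,b=pickle.load(open("w2.pkl","rb"));w3=pickle.load(open("w3.pkl","rb"))
for nm,s in(("w2",w2),("w3",w3),("top",t),("side",b)):
    hsv=cv2.cvtColor(s["pixels"],cv2.COLOR_RGB2HSV);Q=(pts(s)-O)@J
    m=((hsv[...,0]>20)&(hsv[...,0]<40)&(hsv[...,1]>20)&(hsv[...,2]>90)&(Q[...,2]>.012)&(Q[...,2]<.034)&(Q[...,0]>-.04)&(Q[...,0]<.06)&(abs(Q[...,1])<.07)).astype(np.uint8)
    n,l,q,c=cv2.connectedComponentsWithStats(m)
    for i in range(1,n):
        if q[i,4]<12: continue
        w=(np.array([onplane(s,u,v,.0255) for v,u in np.argwhere(l==i)])-O)@J*1e3
        print(nm,q[i,4],"x",np.percentile(w[:,0],[2,98]).round(1),"y",np.percentile(w[:,1],[2,98]).round(1))
    k=(Q[...,2]>.012)&(Q[...,2]<.022)&(Q[...,0]>-.09)&(Q[...,0]<.11)&(abs(Q[...,1])<.13)&(hsv[...,1]<40)
    print(nm,"base",np.percentile(Q[k][:,0],[.5,99.5]).round(4),np.percentile(Q[k][:,1],[.5,99.5]).round(4))
# cover block in wrist view
s=w3;hsv=cv2.cvtColor(s["pixels"],cv2.COLOR_RGB2HSV);P=pts(s)
k=(hsv[...,0]<20)&(hsv[...,1]>90)&(P[...,2]>.027)&(P[...,2]<.038)&(P[...,1]<-.3)&(P[...,1]>-.43)
r=cv2.minAreaRect((P[k][:,:2]*1e3).astype(np.float32));print("block",k.sum(),r)
rel([.477,-.367,.25],2.035)
```

```text
w2 157 x [42.9 50.8] y [-12.7  32.2]
w2 338 x [-20.9  44.5] y [45.7 58.3]
w2 368 x [-27.8  44.5] y [-40.8 -11.9]
w2 60 x [-27.7 -19.2] y [23.3 40.1]
w2 base [-0.06    0.0827] [-0.0907  0.1073]
w3 355 x [43.3 51.9] y [-15.   32.5]
w3 683 x [-20.9  45.4] y [45.7 58.3]
w3 584 x [-18.5  45.5] y [-40.9 -28.6]
w3 139 x [-28.3 -18.5] y [23.5 41.2]
w3 13 x [-26.7 -19.7] y [-19.1 -15.5]
w3 base [-0.0602  0.0823] [-0.0904  0.1074]
top 12 x [43.8 52. ] y [-2.6  6.7]
top 13 x [43.5 50.3] y [20.8 31.6]
top 16 x [ 5.8 26.4] y [52.3 57.3]
top 12 x [ 3.4 16.5] y [-33.3 -30.1]
top 37 x [-21.7   1.3] y [44.9 57.6]
top 16 x [-28.  -20.7] y [27.6 40.4]
top base [-0.0596  0.0796] [-0.0916  0.0938]
side 119 x [-26.9  33.8] y [-38.1  -6.6]
side 65 x [43.1 52.3] y [-10.1  34.7]
side 174 x [-27.1  45.7] y [30.8 62.6]
side base [-0.0605  0.0831] [-0.0888  0.1098]
block 1697 ((477.3912353515625, -364.7394104003906), (39.96419906616211, 72.89511108398438), 26.300609588623047)
rel [-0.0693  0.3262 -0.0218] turn -1.926 yaw0 0.109 q6 1.17
```

In the tool's units: 0.326 m is 32.6, -0.069 m is -6.9, -1.923 rad is -7.692.

```bash
python3 -m pendant '[0, 0, -4, 0, 1, -1, 3, -4, -0.6, 1, -1.5, 6, -4, -1.2, 1, -2, 9, -4, -1.8, 1, -2.5, 12, -4, -2.4, 1, -3, 15, -4, -3, 1, -3.5, 18, -4, -3.6, 1, -4, 21, -4, -4.2, 1, -4.5, 24, -4, -4.8, 1, -5, 27, -4, -5.4, 1, -5.5, 29, -2, -6, 1, -6, 31, 0, -6.6, 1, -6.9, 32.6, 2, -7.2, 1, -6.9, 32.6, 4, -7.692, 1, -6.9, 32.6, 5, -7.692, 1, -6.9, 32.6, 5, -7.692, 1, -6.9, 32.6, 5, -7.692, 1, -6.9, 32.6, 5, -7.692, 1]'
python3 - <<'E'
from h import *
import pickle
s=snap("wrist");pickle.dump(s,open("w4.pkl","wb"));save(s,"w4.png")
hsv=cv2.cvtColor(s["pixels"],cv2.COLOR_RGB2HSV);P=pts(s)
br=(hsv[...,0]<20)&(hsv[...,1]>90)
near=(abs(P[...,1]+.36)<.07)&(abs(P[...,0]-.485)<.07)
for lo,hi in((.027,.038),(.004,.015)):
    k=br&near&(P[...,2]>lo)&(P[...,2]<hi)
    z=np.median(P[k][:,2]); zz=.032 if lo>.02 else .01
    W=np.array([onplane(s,u,v,zz)[:2] for v,u in np.argwhere(k)])
    print(k.sum(),z,cv2.minAreaRect((P[k][:,:2]*1e3).astype(np.float32)),cv2.minAreaRect((W*1e3).astype(np.float32)))
rel([.4775,-.365,.02],2.032)
E
```

```text
t: 9.15
tcp_pos: [0.4767, -0.3667, 0.1782]
tool_rot: [0.527, 0.85, -0.0, 0.001]
force: [-0.7, 0.6, -0.1]
finger_gap: 1.001
gripper_force: 0.0
2570 0.03132597866806888 ((477.3059997558594, -365.29345703125), (39.33168029785156, 72.93644714355469), 26.64800262451172) ((477.0152587890625, -364.6232604980469), (39.29996871948242, 72.37385559082031), 26.394725799560547)
1225 0.009520859570433304 ((485.4487609863281, -360.77630615234375), (54.88312911987305, 72.44053649902344), 25.790796279907227) ((485.51690673828125, -360.3896179199219), (54.68064498901367, 71.87846374511719), 26.395788192749023)
rel [0.0015 0.0014 0.1581] turn -0.0 yaw0 2.032 q6 -1.3
```

View pics/w4.png

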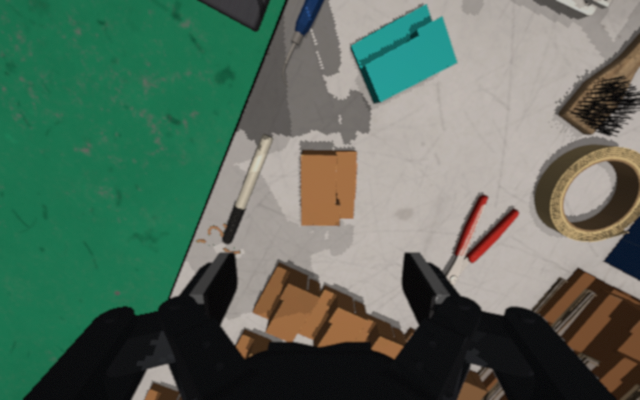

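The close view confirms it: the brown cover at (328,187), with its block to the left and step to the right. The marker at (250,185) and cutter at (480,230) are clear. Descending with a part opening.

In the tool's units: 0.148 m is 14.8, 0.0013 m is 0.13.

```bash
python3 -m pendant '[0.13, 0.12, 4, 0, 0.7, 0.13, 0.12, 8, 0, 0.7, 0.13, 0.12, 11, 0, 0.7, 0.13, 0.12, 13, 0, 0.7, 0.13, 0.12, 14.2, 0, 0.7, 0.13, 0.12, 14.8, 0, 0.7, 0.13, 0.12, 14.8, 0, 0.7, 0.13, 0.12, 14.8, 0, 0.7, 0.13, 0.12, 14.8, 0, 0.3, 0.13, 0.12, 14.8, 0, 0.3, 0.13, 0.12, 14.8, 0, 0.3, 0.13, 0.12, 14.8, 0, 0.3, 0.13, 0.12, 14.8, 0, 0.3]' 25
python3 - <<'E'
from h import *
rel([.4775,-.365,.03],2.032)
E
```

```text
t: 10.5
tcp_pos: [0.477, -0.3654, 0.03]
tool_rot: [0.527, 0.85, -0.0, 0.001]
force: [-0.2, -0.0, 5.6]
finger_gap: 0.466
gripper_force: 26.0
rel [ 0.0002  0.0007 -0.    ] turn -0.0 yaw0 2.032 q6 -1.3
```

In the tool's units: -0.15 m is -15, -0.03 m is -3.

```bash
python3 -m pendant '[0, 0, -3, 0, 0.3, 0, 0, -7, 0, 0.3, 0, 0, -11, 0, 0.3, 0, 0, -14, 0, 0.3, 0, 0, -15, 0, 0.3, 0, 0, -15, 0, 0.3]'
python3 - <<'E'
from h import *
import pickle
rel([.5279,-.0326,.10],1.680)
s=snap("wrist");pickle.dump(s,open("w5.pkl","wb"));save(s,"w5.png")
E
```

```text
t: 11.1
tcp_pos: [0.4768, -0.3653, 0.1801]
tool_rot: [0.527, 0.85, -0.0, 0.002]
force: [0.5, -1.0, -0.4]
finger_gap: 0.467
gripper_force: 25.5
rel [0.2754 0.1937 0.0794] turn 0.352 yaw0 2.032 q6 -1.3
```

View pics/w5.png

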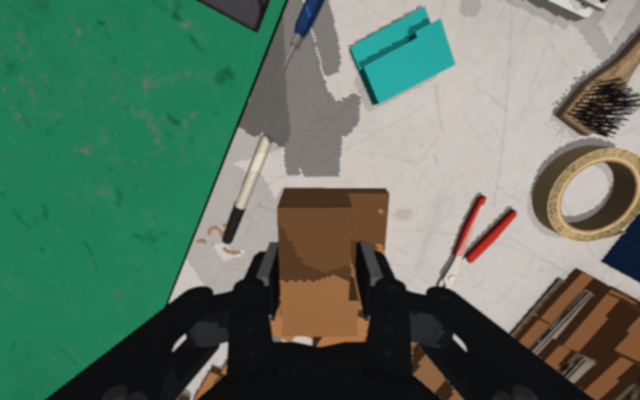

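The cover is held squarely between the pads (block top edge at about (315,207)). Transferring.

In the tool's units: 0.2754 m is 27.54, 0.265 m is 26.5, 0.352 rad is 1.408.

```bash
python3 -m pendant '[3.5, 2.5, 0, 0.2, 0.3, 7, 5, 0, 0.4, 0.3, 10.5, 7.5, 0, 0.6, 0.3, 14, 10, 0, 0.8, 0.3, 17.5, 12.5, 0, 1, 0.3, 21, 15, 0, 1.2, 0.3, 24.5, 17.2, 0, 1.408, 0.3, 26.5, 18.6, 2, 1.408, 0.3, 27.54, 19.37, 4, 1.408, 0.3, 27.54, 19.37, 6, 1.408, 0.3, 27.54, 19.37, 7.94, 1.408, 0.3, 27.54, 19.37, 7.94, 1.408, 0.3, 27.54, 19.37, 7.94, 1.408, 0.3, 27.54, 19.37, 7.94, 1.408, 0.3]'
python3 - <<'E'
from h import *
import pickle
s=snap("wrist");t=snap("top");b=snap("side")
pickle.dump((s,t,b),open("w6.pkl","wb"))
rel([.5279,-.0326,.048],1.680)
w5=pickle.load(open("w5.pkl","rb"))
for q in (w5,s):
    R=Ro.from_quat(q["st"]["tool_rot"]).as_matrix(); T=(pts(q)-q["st"]["tcp_pos"])@R
    hsv=cv2.cvtColor(q["pixels"],cv2.COLOR_RGB2HSV)
    br=(hsv[...,0]<20)&(hsv[...,1]>90)&(T[...,2]<.045)&(abs(T[...,1])<.06)&(abs(T[...,0])<.06)
    for nm,lo,hi in(("block",-.006,.003),("side+step",.003,.04)):
        k=br&(T[...,2]>lo)&(T[...,2]<hi)
        if k.sum(): print(nm,k.sum(),"x",np.percentile(T[k][:,0],[1,99]).round(4),"y",np.percentile(T[k][:,1],[1,99]).round(4),"z",np.median(T[k][:,2]).round(4))
c=np.hstack([cv2.resize(s["pixels"][60:310,190:450],None,fx=1.5,fy=1.5),cv2.resize(b["pixels"][160:300,280:400],(390,375)[::1])]);cv2.imwrite("pics/w6.png",c[:,:,::-1])
E
```

```text
t: 12.55
tcp_pos: [0.5273, -0.0321, 0.0993]
tool_rot: [0.668, 0.744, -0.0, -0.0]
force: [0.4, 0.3, 0.6]
finger_gap: 0.472
gripper_force: 25.5
rel [-0.0003  0.      0.0521] turn -0.001 yaw0 1.679 q6 -0.38
block 9764 x [-0.0356  0.0359] y [-0.0197  0.0188] z -0.0013
side+step 3461 x [-0.0266  0.0367] y [-0.0183  0.0355] z 0.0203
block 9669 x [-0.0352  0.0358] y [-0.0197  0.0183] z -0.0013
side+step 3460 x [-0.0249  0.0366] y [-0.0187  0.0353] z 0.0202
```

View pics/w6.png

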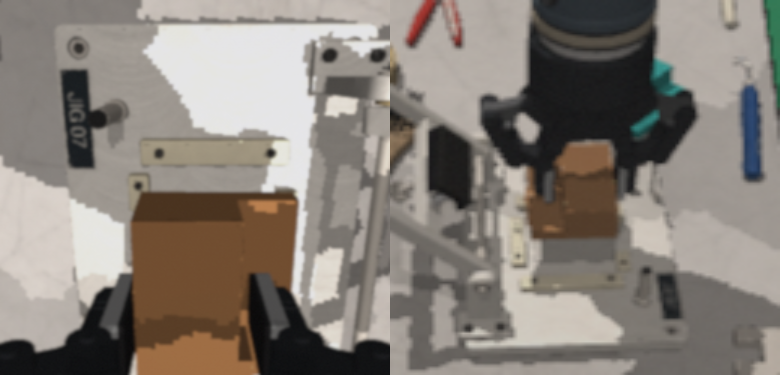

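The left strip (crop (215,152)) is seen close by, next to the held cover. I'll use it to check the y fit before lowering.

Run:
```python
from h import *
import pickle
s,t,b=pickle.load(open("w6.pkl","rb"))
O=np.array([.5256,-.0415,0]);J=Ro.from_euler('z',6.24,degrees=True).as_matrix()
hsv=cv2.cvtColor(s["pixels"],cv2.COLOR_RGB2HSV);Q=(pts(s)-O)@J
k=(Q[...,2]>.0215)&(Q[...,2]<.03)&(Q[...,0]>-.035)&(Q[...,0]<.06)&(Q[...,1]>.02)&(Q[...,1]<.075)
n,l,q,c=cv2.connectedComponentsWithStats(k.astype(np.uint8))
for i in range(1,n):
    if q[i,4]<30: continue
    w=Q[l==i]*1e3; w2=(np.array([onplane(s,u,v,.0255) for v,u in np.argwhere(l==i)])-O)@J*1e3
    print(q[i],np.percentile(w,[1,50,99],axis=0).round(1).tolist(),np.percentile(w2,[1,99],axis=0).round(1).tolist())
print("tcp jig",(np.array(s["st"]["tcp_pos"])-O)@J)
```

```text
[266 129   9  14  58] [[-33.8, 65.9, 22.4], [-30.0, 71.1, 24.4], [-28.4, 74.8, 29.5]] [[-33.5, 66.1, 25.5], [-28.1, 74.7, 25.5]]
[ 284  152  100   18 1682] [[-21.6, 47.1, 23.0], [12.1, 53.0, 24.8], [46.2, 58.5, 26.8]] [[-21.6, 47.4, 25.5], [46.1, 58.6, 25.5]]
[276 176  14  25 238] [[-29.0, 24.6, 21.8], [-25.2, 36.4, 24.8], [-19.2, 41.8, 26.4]] [[-28.7, 24.9, 25.5], [-19.0, 42.4, 25.5]]
tcp jig [0.00274151 0.00912537 0.09932335]
```

In the tool's units: -0.0006 m is -0.06, 0.0005 m is 0.05.

```bash
python3 -m pendant '[-0.06, 0.05, 2, 0, 0.3, -0.06, 0.05, 3.5, 0, 0.3, -0.06, 0.05, 4, 0, 0.3, -0.06, 0.05, 4.3, 0, 0.3, -0.06, 0.05, 4.6, 0, 0.3, -0.06, 0.05, 4.8, 0, 0.3, -0.06, 0.05, 5, 0, 0.3, -0.06, 0.05, 5.15, 0, 0.3, -0.06, 0.05, 5.15, 0, 0.3]'
```

```text
t: 13.6
tcp_pos: [0.5281, -0.0325, 0.048]
tool_rot: [0.668, 0.745, 0.0, 0.0]
force: [0.4, 1.0, 0.8]
finger_gap: 0.46
gripper_force: 25.6
```

In the tool's units: -0.2 m is -20, -0.18 m is -18.

```bash
python3 -m pendant '[0, 0, 0.1, 0, 0.3, 0, 0, 0.1, 0, 0.3, 0, 0, 0.1, 0, 0.64, 0, 0, 0.1, 0, 0.64, 0, 0, 0.1, 0, 0.64, 0, 0, 0.1, 0, 0.64, 0, 0, -1, 0, 0.64, 0, 0, -3, 0, 0.64, 0, 0, -6, 0, 0.64, 0, 0, -10, 0, 0.64, 0, 0, -14, 0, 0.64, 0, -4, -18, 0, 0.64, 0, -5, -20, 0, 0.64, 0, -5, -20, 0, 0.64]'
python3 - <<'E'
from h import *
import pickle
s=snap("wrist");pickle.dump(s,open("w7.pkl","wb"));
O=np.array([.5256,-.0415,0]);J=Ro.from_euler('z',6.24,degrees=True).as_matrix()
hsv=cv2.cvtColor(s["pixels"],cv2.COLOR_RGB2HSV);Q=(pts(s)-O)@J
br=(hsv[...,0]<20)&(hsv[...,1]>90)&(abs(Q[...,0])<.07)&(abs(Q[...,1])<.07)
for zt,lo,hi in((.050,.044,.056),(.028,.022,.034)):
    k=br&(Q[...,2]>lo)&(Q[...,2]<hi); w=(np.array([onplane(s,u,v,zt) for v,u in np.argwhere(k)])-O)@J*1e3
    print(k.sum(),"z",np.percentile(Q[k][:,2],[5,50,95]).round(4),"x",np.percentile(w[:,0],[1,99]).round(1),"y",np.percentile(w[:,1],[1,99]).round(1),cv2.minAreaRect(w[:,:2].astype(np.float32)))
save(s,"w7.png")
# knob
P=pts(s);print(sense()["tcp_pos"])
E
```

```text
t: 15.0
tcp_pos: [0.4778, -0.0381, 0.2516]
tool_rot: [0.668, 0.744, 0.001, 0.003]
force: [0.3, -1.2, -0.9]
finger_gap: 0.639
gripper_force: 0.0
1865 z [0.0478 0.0493 0.0505] x [-16.6  21.3] y [-25.8  44.8] ((2.3543453216552734, 9.359146118164062), (39.597373962402344, 71.94021606445312), 1.5113226175308228)
795 z [0.0262 0.0276 0.0309] x [-16.4  39.5] y [-26.7  45.6] ((11.623958587646484, 8.917093276977539), (73.59318542480469, 56.395118713378906), 89.58678436279297)
[ 0.47832225 -0.03809405  0.24996103]
```

View pics/w7.png

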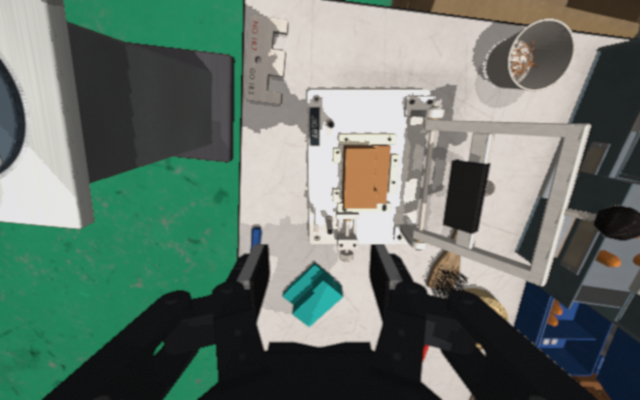

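The cover sits in the nest (368,177), with block top height 49 mm, step towards the hinge and centred within 1 mm. The knob is at (618,222). Now locating the knob from the frame-back views.

Run:
```python
from h import *
import pickle
w2,t,b=pickle.load(open("w2.pkl","rb"));w7=pickle.load(open("w7.pkl","rb"))
O=np.array([.5256,-.0415,0]);J=Ro.from_euler('z',6.24,degrees=True).as_matrix()
rs=[]
for nm,s in(("top",t),("side",b),("w7",w7)):
    P=pts(s);k=(s["pixels"].max(2)<60)&(abs(P[...,0]-.695)<.045)&(abs(P[...,1]+.014)<.04)&(P[...,2]>.15)&(P[...,2]<.22)
    n,l,q,c=cv2.connectedComponentsWithStats(k.astype(np.uint8))
    if n<2: print(nm,"none");continue
    i=1+q[1:,4].argmax();print(nm,q[i],c[i],np.nanmedian(P[l==i],0).round(4),onplane(s,*c[i],.187).round(4));rs.append(ray(s,*c[i]))
for r in (rs,rs[:2]):
    K,e=tri(*r);print(K.round(4),np.round(e,4),((K-O)@J).round(4))
rel([K[0],K[1],.30],.109)
```

```text
top [245 111  12   6  47] [250.89361702 113.5106383 ] [ 0.6969 -0.0169  0.195 ] [ 0.6994 -0.015   0.187 ]
side [251 194  13  12 118] [256.6779661  199.93220339] [ 0.6899 -0.0071  0.1924] [ 0.6919 -0.0124  0.187 ]
w7 [ 593  205   47   35 1289] [617.89914663 222.32350659] [ 0.6847 -0.0126  0.1913] [ 0.6896 -0.0138  0.187 ]
[ 0.6961 -0.0153  0.1834] [0.0042 0.0032 0.0015] [0.1723 0.0075 0.1834]
[ 0.6961 -0.015   0.1855] [0.0036 0.0036] [0.1724 0.0078 0.1855]
rel [-0.0007  0.2193 -0.0491] turn 1.57 yaw0 1.679 q6 -0.42
```

Units first: shifts go in cm and turns go in units of 0.25 rad. So 0.2152 m is 21.52, 0.2 m is 20, 1.57 rad is 6.28.

```bash
python3 -m pendant '[0, 0, -3, 0.6, 0.64, 0, 1, -5, 1.2, 0.64, 0, 2, -5, 1.8, 0.6, 0, 4, -5, 2.4, 0.6, 0, 6, -5, 3, 0.6, 0, 8, -5, 3.6, 0.6, 0, 10, -5, 4.2, 0.6, 0, 12, -5, 4.8, 0.6, 0, 14, -5, 5.4, 0.6, 0, 17, -5, 6, 0.6, 0, 20, -5, 6.28, 0.6, 0, 21.52, -5, 6.28, 0.6, 0, 21.52, -3, 6.28, 0.6, 0, 21.52, -2, 6.28, 0.6, 0, 21.52, -2, 6.28, 0.6, 0, 21.52, -2, 6.28, 0.6]'
python3 - <<'E'
from h import *
s=snap("wrist");P=pts(s)
k=(s["pixels"].max(2)<60)&(abs(P[...,0]-.692)<.03)&(abs(P[...,1]+.0148)<.03)&(P[...,2]>.15)&(P[...,2]<.22)
n,l,q,c=cv2.connectedComponentsWithStats(k.astype(np.uint8));i=1+q[1:,4].argmax()
print(q[i],c[i],np.nanpercentile(P[l==i][:,2],98),onplane(s,*c[i],.186))
rel([.692,-.0148,.183],.109)
E
```

```text
t: 16.65
tcp_pos: [0.6918, -0.0145, 0.2669]
tool_rot: [0.998, 0.055, -0.001, -0.0]
force: [-0.3, -0.7, 1.2]
finger_gap: 0.597
gripper_force: 0.0
[304 200  32  31 789] [319.43092522 214.57667934] 0.19880055873075891 [ 0.69250568 -0.01427486  0.186     ]
rel [-0.0002  0.0002  0.0849] turn 0.001 yaw0 0.11 q6 1.28
```

```bash
python3 -m pendant '[0.05, 0, 4, 0, 0.6, 0.05, 0, 7, 0, 0.6, 0.05, 0, 8.3, 0, 0.6, 0.05, 0, 8.3, 0, 0.6, 0.05, 0, 8.3, 0, 0.6, 0.05, 0, 8.3, 0, 0, 0.05, 0, 8.3, 0, 0, 0.05, 0, 8.3, 0, 0, 0.05, 0, 8.3, 0, 0, 0.05, 0, 8.3, 0, 0]' 50
python3 - <<'E'
from h import *
s=sense();O=np.array([.5256,-.0415,0]);J=Ro.from_euler('z',6.24,degrees=True).as_matrix()
print((s["tcp_pos"]-O)@J)
for th in (2.1,1.9,1.7,1.5,1.3,1.1,.9,.7,.5,.35,.2,.12,.06,.0):
    print(th,(.153*(np.cos(2.25)-np.cos(th))).round(4),(.153*(np.sin(2.25)-np.sin(th))).round(4))
E
```

```text
t: 17.7
tcp_pos: [0.6937, -0.0145, 0.1871]
tool_rot: [0.998, 0.055, 0.002, 0.0]
force: [-0.1, 0.4, 5.7]
finger_gap: 0.264
gripper_force: 48.8
[0.17003866 0.00860283 0.18710231]
2.1 -0.0189 -0.013
1.9 -0.0466 -0.0257
1.7 -0.0764 -0.0327
1.5 -0.1069 -0.0336
1.3 -0.137 -0.0284
1.1 -0.1655 -0.0173
0.9 -0.1912 -0.0008
0.7 -0.2131 0.0205
0.5 -0.2304 0.0457
0.35 -0.2398 0.0666
0.2 -0.2461 0.0886
0.12 -0.248 0.1007
0.06 -0.2488 0.1099
0.0 -0.2491 0.119
```

In the tool's units: 0.004 m is 0.4, 0.003 m is 0.3.

```bash
python3 -m pendant '[0, 0, 0, 0, 0.45, 0, 0, 0.3, 0, 0.45, 0, 0, 0.4, 0, 0.45, 0, 0, 0.4, 0, 0.45, 0, 0, 0.4, 0, 0, 0, 0, 0.4, 0, 0, 0, 0, 0.4, 0, 0, 0, 0, 0.4, 0, 0]' 50
```

```text
t: 18.5
tcp_pos: [0.6924, -0.0146, 0.1806]
tool_rot: [0.998, 0.055, -0.0, 0.0]
force: [-0.1, -0.3, -0.9]
finger_gap: 0.264
gripper_force: 48.9
```

```bash
python3 -m pendant '[-0.9, 0, -0.7, 0, 0, -1.89, 0, -1.3, 0, 0, -3.2, 0, -2, 0, 0, -4.66, 0, -2.57, 0, 0, -6.1, 0, -2.98, 0, 0, -7.64, 0, -3.27, 0, 0, -9.16, 0, -3.38, 0, 0, -10.69, 0, -3.36, 0, 0, -12.2, 0, -3.17, 0, 0, -13.7, 0, -2.84, 0, 0, -15.15, 0, -2.35, 0, 0, -16.55, 0, -1.73, 0, 0, -17.9, 0, -0.96, 0, 0, -19.12, 0, -0.08, 0, 0, -19.12, 0, -0.08, 0, 0]'
python3 - <<'E'
from h import *
s=sense();O=np.array([.5256,-.0415,0]);J=Ro.from_euler('z',6.24,degrees=True).as_matrix()
p=(s["tcp_pos"]-O)@J;print(p,s["force"])
E
```

```text
t: 20.0
tcp_pos: [0.5009, -0.0356, 0.1818]
tool_rot: [0.999, 0.055, -0.0, 0.0]
force: [-0.2, -2.2, -0.9]
finger_gap: 0.265
gripper_force: 50.7
[-0.02390716  0.00850569  0.18182954] [-0.22762661 -2.17603034 -0.92355242]
```

In the tool's units: 0.1015 m is 10.15, 0.0894 m is 8.94.

```bash
python3 -m pendant '[-1.15, 0, 1, 0, 0, -2.19, 0, 2.13, 0, 0, -3.1, 0, 3.35, 0, 0, -3.92, 0, 4.65, 0, 0, -4.45, 0, 5.7, 0, 0, -4.86, 0, 6.74, 0, 0, -5.2, 0, 7.8, 0, 0, -5.49, 0, 8.94, 0, 0, -5.6, 0, 9.55, 0, 0, -5.68, 0, 10.15, 0, 0, -5.68, 0, 10.15, 0, 0]'
```

```text
t: 21.1
tcp_pos: [0.4455, -0.0417, 0.08]
tool_rot: [0.998, 0.055, -0.001, -0.0]
force: [-4.3, -4.7, 0.9]
finger_gap: 0.26
gripper_force: 51.1
```

In the tool's units: 0.016 m is 1.6, 0.014 m is 1.4.

```bash
python3 -m pendant '[0, 0, 0.4, 0, 0, -0.05, 0, 0.8, 0, 0, -0.08, 0, 1.1, 0, 0, -0.1, 0, 1.4, 0, 0, -0.1, 0, 1.6, 0, 0, -0.1, 0, 1.6, 0, 0, -0.1, 0, 1.6, 0, 0]' 80
python3 - <<'E'
from h import *
s=snap("wrist");b=snap("side");P=pts(s);Pb=pts(b)
import pickle;pickle.dump((s,b),open("w8.pkl","wb"))
c=np.hstack([cv2.resize(s["pixels"][40:300,190:450],(390,390)),cv2.resize(b["pixels"][160:300,280:420],(390,390))]);cv2.imwrite("pics/w8.png",c[:,:,::-1])
E
```

```text
t: 21.8
tcp_pos: [0.4445, -0.0418, 0.0649]
tool_rot: [0.998, 0.055, -0.0, -0.0]
force: [-4.8, -3.6, 6.5]
finger_gap: 0.254
gripper_force: 78.0
```

View pics/w8.png

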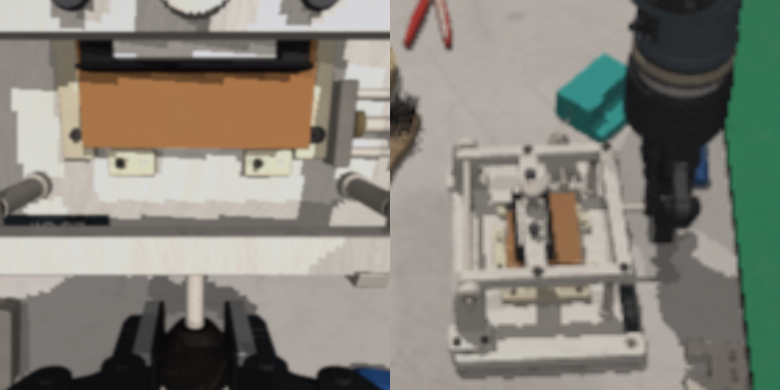

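The frame is nearly level with the shoe on the cover block (right crop (535,225)). The posts (left crop (35,188) and (360,190)) are just in front of the bar. Pressing on to the stops.

```bash
for i in 1; do python3 -m pendant '[0, 0, 0.2, 0, 0, 0, 0, 0.2, 0, 0, 0, 0, 0.2, 0, 0]' 100; done; python3 -m pendant '[0, 0, 0.2, 0, 0, 0, 0, 0.2, 0, 0, 0, 0, 0.2, 0, 0]'
```

```text
t: 22.2
tcp_pos: [0.4445, -0.0418, 0.0634]
tool_rot: [0.998, 0.055, -0.0, 0.0]
force: [-6.0, -4.8, 11.0]
finger_gap: 0.253
gripper_force: 97.3
t: 22.5
tcp_pos: [0.4445, -0.0418, 0.0631]
tool_rot: [0.998, 0.055, 0.0, 0.0]
force: [-8.7, -3.6, 29.8]
finger_gap: 0.253
gripper_force: 99.2
```

```bash
python3 -m pendant '[0, 0, -0.1, 0, 0, 0, 0, -0.1, 0, 0, 0, 0, -0.1, 0, 0, 0, 0, -0.1, 0, 0]'
python3 - <<'E'
from h import *
b=snap("side");P=pts(b)
O=np.array([.5256,-.0415,0]);J=Ro.from_euler('z',6.24,degrees=True).as_matrix();Q=(P-O)@J
# left side rail of frame (y~+65..85): height vs x
k=(Q[...,1]>.055)&(Q[...,1]<.095)&(Q[...,2]>.06)&(Q[...,2]<.1)&(b["pixels"].min(2)>110)
for x in np.arange(-.06,.08,.02):
    m=k&(abs(Q[...,0]-x)<.01)
    if m.sum()>4: print(x.round(2),m.sum(),np.median(Q[m][:,2]).round(4))
m=k&(Q[...,0]>-.05)&(Q[...,0]<.055);p=np.polyfit(Q[m][:,0],Q[m][:,2],1);print("slope",p)
E
```

```text
t: 22.9
tcp_pos: [0.4445, -0.0418, 0.0632]
tool_rot: [0.998, 0.055, 0.0, 0.0]
force: [-7.5, -3.7, 20.1]
finger_gap: 0.25
gripper_force: 98.4
-0.04 59 0.0742
-0.02 50 0.0739
0.0 46 0.0741
0.02 67 0.0739
0.04 52 0.0735
0.06 64 0.0737
0.08 56 0.0729
slope [-0.01266889  0.07372984]
```

```bash
python3 -c "
from station import job
print(job.sign_off())"
```

```text
the job is handed in; nothing more can be done
None
```

I handed the job in at about 23 s: the cover is in the nest with its tall face towards the knob. The frame is level on its posts to about 0.01 rad, with the fingers still holding the knob down at about 20 N; sign-off gave no verdict.

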